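# Raise the pack camera in its drawer to the top stop and hold it there

## Robot

A 7-joint arm with a two-finger parallel gripper is mounted at the origin on the work surface. World frame = base frame: x ahead of the robot, y to its left, z up, the work surface at z = 0. Lengths are in m, angles in rad, forces in N, time in s.
With the tool pointing down it reaches from about 0.425 to 0.875 m from the base axis. Payload 4.7 kg.
Tool frame: the origin (TCP) lies at the very end of the fingers, on their centre line; the grasp point (between the pads) lies 19 mm behind it; x points along the fingers, z is the direction in which the jaws open and shut, and the axes are right-handed (so a half turn about x gives the same grasp; the last joint's range is limited). The gripper opens to 87 mm and grips with 3 to 60 N. Pads are 19 mm wide; open, the fingers measure 117 mm over their backs; the gripper's body (75 mm by 190 mm) begins 51 mm behind the grasp point.
Start: joints at [1.333, 0.321, -0.07, 1.45, 0.023, 1.371, -0.057], TCP at [0.162, -0.63, 0.223] pointing down, gripper open.
Joint ranges: [-2.86, 2.86], [-0.3, 2.09], [-1.38, 1.24], [0.06, 2.45], [-1.56, 4.7], [0.09, 2.05], [-2.69, 2.69]. Speed limits (rad/s): [2.57, 2.57, 3.14, 3.14, 3.14, 3.14, 3.14].

## Interface

Orientations are given as a rotation vector (axis times angle).
In Python, from bench import telemetry, viewer, workorder gives the robot as it stands.
- The arm moves only by the shell command python3 -m creep 'ROWS' [FORCE]. ROWS is JSON, a list of rows, each an object of numbers: "fingers": the opening, from 0 (shut) to 1 (fully open); "x", "y", "z": the shift along the tool's x, y, z in units of 40 mm (1.0 is 40 mm); "twist": the turn about the tool's x in units of 5 degrees (1.0 is 5 degrees). In form: [{"fingers": .., "x": .., "y": .., "z": .., "twist": ..}, ...]. A call has 1 to 20 rows; each row is the pose to reach, as a shift and turn from the pose commanded when the call began, along the tool's axes at that moment; what a row does not reach only later rows make up. A row lasts 1/12 s, in which the tool goes at most 41.7 mm and 7.16 degrees, less where a joint would pass 70% of its speed; a pose out of reach is approached as far as the arm can. A call with a gripper value outside its range is refused whole. The fingers move at their own pace and stop on an object; FORCE is the grip in N (left out, the last holds). Time passes only in rows, so rows that repeat a pose let the fingers close. It gives the time, the measured TCP pose, the force and the opening at its end, in the units of the state.
- telemetry.get_state(): the state, without advancing time (a new reading comes with each control period).
- viewer.get_image(name): name is "scene" or "top" or "wrist"; returns a dict with "pixels" (420x560x3 uint8, red, green, blue), "z_map" (420x560 float32, m along the optical axis (not along the pixel's ray), 0 where there is no reading), "K" (3x3 intrinsics, pixels), "xyz" and "attitude" of the camera in the world. Camera axes: x right, y up, looking along -z (the intrinsics and any distortion apply to the point x, -y, -z); pixel columns grow to the right and rows downward; lengths in m; the calibration is good to about 2 mm. A picture is of the moment at which its call begins.
- workorder.close_job(): hands the job in, once; it reports no verdict.
The state is a dict: "time": time; "joint_positions": joint angles; "qd": joint speeds; "joint_torque": joint torques, N m; "position": TCP position; "tool_rot": TCP orientation; "ft_force": force on the tool from outside, world axes, zero at the start; "torque": the same for the moment, N m; "grip_width": opening from 0.0 (shut) to 1.0 (fully open).
Only numpy, scipy, OpenCV 4.12 (cv2) and the standard library are available. Lean on these libraries where they do the work, as an engineer would, in place of code of your own. Each camera call takes 0.05 s, during which the arm holds its last target.

## Task

Pull the steel cabinet's drawer fully open by its bar handle. Then squeeze the release button on the black grip of the camera mast standing in the drawer and draw the mast straight up past its first stop until it comes up against its second, the top one. The top stop has no catch and the mast sinks when let go, so finish still holding the grip up there with the button squeezed in, ready for the picture; leave the tub standing under the camera and everything else on the bench where it is.

Things in the scene. Friction and masses are not known exactly. Their poses are not given: they have to be found in the camera images.
- cabinet: Brushed steel bench cabinet with one drawer, 320 mm deep, 300 mm wide, 215 mm high, fixed to the bench at the left. Origin: mid-width, mid-depth, at bench level. Its x axis points from the drawer front to the back, so the drawer slides out along its -x, roughly world -y (the cabinet is turned by 1.35 to 1.75 rad about the vertical); z up. All its parts have the same axes
- drawer (a joint): How far the drawer is out, in m: 0 shut, 0.200 fully open at its end stop. Slides stiffly (2.5 N rub plus 12 N per m/s), no spring, stays where it is left. Inside 264 mm long, 250 mm wide; sides 75 mm above the bench; front panel 15 mm thick, its top 209 mm above the bench
- drawer_handle (a point): Middle of the handle: a level round steel bar 12 mm thick, 160 mm long along the cabinet's y, its centre 42 mm out from the drawer's face and 180 mm above the bench, on two 10 mm round posts 65 mm to each side of its middle. Moves with the drawer
- mast_grip (a point): Centre of the black grip on top of the camera mast: upright block 36 mm (cabinet x) by 30 mm (y) by 48 mm high, 172 mm above the bench with the mast down. The mast stands in the drawer, 100 mm behind the front panel's inner face, 45 mm to the cabinet's -y side: inside the cabinet until the drawer is open, then 100 mm in front of the cabinet's edge. Below it a 38 mm square collar, top at 145 mm
- button_face (a point): Middle of the outer face of the grey release button, 20 mm wide, 30 mm high, 6 mm proud of the side of the grip that looks to the drawer front (cabinet -x), 24 mm from the grip's centre, at its height. Jaws closing along cabinet x on the grip (42 mm over the button, 36 mm squeezed) push it in; both sides have room for a finger
- button (a joint): How far the button is pushed in, in m: 0 out, 0.006 flush with the grip. Spring of 3 N at first to 6 N flush. A locking pin moves with it and leaves its hole in the outer tube from about 0.004 on
- mast (a joint): How far the mast is drawn up, in m: 0 down, 0.045 first stop, 0.090 second stop (hard end of travel). Button out: a pin locks it at 0 and catches at the first stop. Button held in: it runs freely past the first stop. No catch at the second stop. Mast with camera weighs 0.3 to 0.56 kg, rub 0.5 N plus 14 N per m/s
- camera_lens (a point): Middle of the downward lens of the grey camera (44 mm cube) carried by the mast on an arm, 90 mm to the cabinet's +y side of the grip; 120 mm above the bench with the mast down. The camera's top (188 mm) is lower than the grip's (196 mm)
- tub_center (a point): Centre of the loose lidded white tub, 68 mm in diameter, 48 mm high, that stands on the drawer's floor (20 mm above the bench) under the camera and rides with the drawer; to stay there
- tub_spare_center (a point): Centre of a second such tub, 68 mm in diameter, 48 mm high, on the bench to the right of the drawer; leave alone
- label_roll_center (a point): Centre of a roll of labels, 84 mm in diameter, 36 mm high, lying on top of the cabinet towards its back; leave alone
- sanitizer_center (a point): Centre of a white pump bottle, 60 mm in diameter, 184 mm high, on the bench towards its far edge; leave alone
- bin_center (a point): Centre of an empty white bin 190 x 260 x 100 mm on the right of the bench; leave alone
- mould_a_center (a point): Centre of a portion mould tray 122 x 212 x 26 mm lying on the right of the bench; leave alone
- film_roll_center (a point): Centre of a black film roll, 100 mm in diameter, 55 mm high, on the right of the bench; leave alone

How it is judged:
On the way, in this order (a step that is already met when the one before it is completed fails the run):
1. the drawer is pulled open, the mast still down (value of joint drawer above 0.18 m and value of joint mast below 0.01 m), for 0.2 s.
2. the button is squeezed in with the mast still down (value of joint button above 0.004 m and value of joint mast below 0.03 m), for 0.05 s.
3. the mast is up against its second stop (value of joint mast above 0.084 m), for 0.2 s.
At the end, for the whole second after the job is handed in: The mast is drawn up to within 6 mm of its second stop (90 mm) and held there by the fingers with more than 2 N, the button pushed in by more than 4 mm so that nothing else carries it; the drawer is out by more than 160 mm; the tub stands upright within 40 mm of the spot straight below the lens (value of joint mast above 0.084 m and value of joint button above 0.004 m and contact force between the fingers and mast above 2 N and value of joint drawer above 0.16 m and horizontal distance between tub_center and camera_lens below 0.04 m and angle between tub_center's own z axis and vertical below 0.15 rad); the arm keeps its last pose, push and grip.
It fails at once if something else on the bench was pushed by more than 30 mm (distance of any of tub_spare_center, label_roll_center, sanitizer_center, bin_center, mould_a_center, film_roll_center from where it was at the start of the episode above 0.03 m).
It fails at once if the tub in the drawer was knocked over (angle between tub_center's own z axis and vertical above 0.6 rad).
It also fails if it takes over 50 s, if anything falls off the work surface, if the arm or the gripper's body presses on something with over 40 N, if the wrist force passes 120 N, or if a joint passes its speed limit or range.

## Working session

There is one attempt and no reset: what is moved stays moved. The work goes in short steps, Python scripts to look and compute and a shell command to move; the robot and the scene stay as the last step left them, time stands still between calls to the robot, and variables do not carry over. Pictures are saved under pics/ and viewed, and the job is handed in when it is done.

```bash
ls; mkdir -p pics
cat > h.py <<'E'
import numpy as np, cv2
from scipy.spatial.transform import Rotation as R
from bench import telemetry, viewer, workorder
def snap(name,fn):
    im=viewer.get_image(name); np.savez(''+fn+'.npz',**{k:np.array(v) for k,v in im.items()})
    cv2.imwrite('pics/'+fn+'.png',cv2.cvtColor(im['pixels'],cv2.COLOR_RGB2BGR)); return im
def att(a):
    a=np.array(a,float)
    return a if a.shape==(3,3) else R.from_rotvec(a).as_matrix() if a.size==3 else R.from_quat(a).as_matrix()
def pt(im,u,v,d=None):
    K=np.array(im['K']); z=d if d else im['z_map'][int(v),int(u)]
    c=np.array([(u-K[0,2])/K[0,0]*z,-(v-K[1,2])/K[1,1]*z,-z])
    return np.array(im['xyz'])+att(im['attitude'])@c
def load(fn): return dict(np.load(''+fn+'.npz'))
def crop(fn,u0,u1,v0,v1,s,out):
    i=cv2.imread('pics/'+fn+'.png')[v0:v1,u0:u1]
    cv2.imwrite('pics/'+out+'.png',cv2.resize(i,None,fx=s,fy=s,interpolation=cv2.INTER_CUBIC))
E
python3 - <<'E'
from h import *
print(telemetry.get_state())
for n in ['scene','top','wrist']:
    im=snap(n,n+'0'); print(n,im['xyz'],im['attitude'],im['K'],[k for k in im])
E
```

```text
pics
{'time': 0.0, 'joint_positions': array([ 1.33309677,  0.32182234, -0.07008124,  1.45172185,  0.02261963,
        1.37083288, -0.05690236]), 'qd': array([ 1.29510180e-03,  1.32993931e-03, -4.39882007e-05, -6.85804089e-04,
       -6.83084739e-04, -2.80790314e-05,  7.52519200e-04]), 'joint_torque': array([-6.39787177e-04, -4.91282451e+01, -4.04092055e-01, -3.12525523e+01,
       -6.37707487e-02,  4.35399322e-02,  1.93211858e-04]), 'position': array([ 0.16173986, -0.62894673,  0.22143844]), 'tool_rot': array([ 1.02289418,  1.31955875, -1.02101929]), 'ft_force': array([0.0691199 , 0.45005379, 0.32611372]), 'torque': array([-0.04858316,  0.00573579, -0.02982063]), 'grip_width': 0.9996055077998608}
scene [ 0.7819218  -0.22847583  1.24245338] [0.30961681 0.10014325 0.66951251] [[386.99436157   0.         277.83171795]
 [  0.         386.99436157 209.2862495 ]
 [  0.           0.           1.        ]] ['pixels', 'z_map', 'K', 'xyz', 'attitude']
top [0.45791149 0.06170116 1.34375019] [ 0.04466894 -0.07186098 -1.56362858] [[484.67250221   0.         285.24888804]
 [  0.         484.67250221 210.39471747]
 [  0.           0.           1.        ]] ['pixels', 'z_map', 'K', 'xyz', 'attitude']
wrist [ 0.24235254 -0.60709927  0.38345502] [-0.26017226  0.20571706 -1.30689399] [[362.26474433   0.         275.4525367 ]
 [  0.         362.26474433 210.85329367]
 [  0.           0.           1.        ]] ['pixels', 'z_map', 'K', 'xyz', 'attitude']
```

View pics/scene0.png

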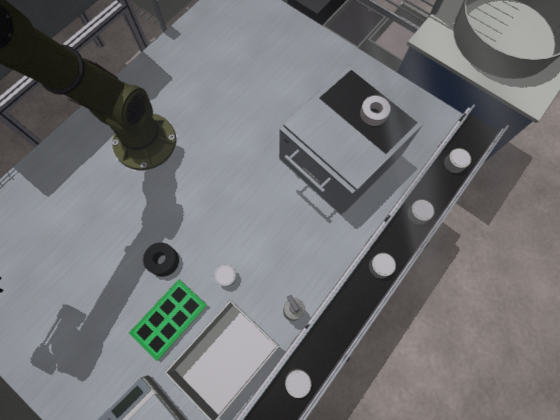

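View pics/top0.png

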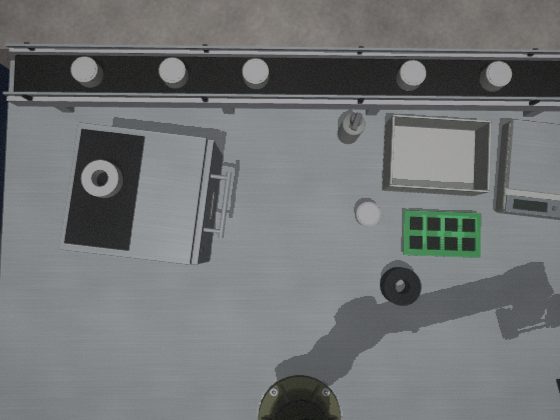

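View pics/wrist0.png

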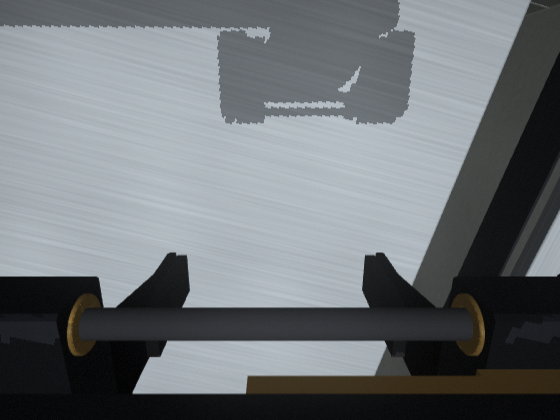

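Run:
```python
from h import *
crop('top0',50,250,110,275,4,'top0c')
im=load('top0')
z=im['z_map']; H,W=z.shape
K=im['K'];v,u=np.mgrid[:H,:W]
c=np.stack([(u-K[0,2])/K[0,0]*z,-(v-K[1,2])/K[1,1]*z,-z],-1)
P=c@att(im['attitude']).T+im['xyz']
np.save('P0.npy',P)
for r in [175,185,195,205,215,225]:
    print(r,[(int(cc),*np.round(P[r,cc],3)) for cc in range(205,240,3)])
m=(abs(P[...,2]-0.215)<.008)&(z>0)&(u<230)&(v>115)&(v<275)
import cv2
cs=cv2.findContours(m.astype(np.uint8),0,2)[0]; cc=max(cs,key=cv2.contourArea)
pts=np.array([P[y,x] for x,y in cc[:,0]])
ro=cv2.minAreaRect(pts[:,:2].astype(np.float32)*1000); print(ro, cv2.boxPoints(ro)); print(np.median(P[m][:,2]))
m=(abs(P[...,2]-0.180)<.012)&(z>0)&(u<240)&(u>216)&(v>160)&(v<250)
q=P[m]; print(len(q), q.mean(0), q.min(0),q.max(0))
```

```text
175 [(205, np.float64(0.625), np.float64(0.232), np.float64(0.21)), (208, np.float64(0.625), np.float64(0.225), np.float64(0.209)), (211, np.float64(0.629), np.float64(0.221), np.float64(0.181)), (214, np.float64(0.629), np.float64(0.214), np.float64(0.184)), (217, np.float64(0.629), np.float64(0.207), np.float64(0.182)), (220, np.float64(0.628), np.float64(0.199), np.float64(0.186)), (223, np.float64(0.656), np.float64(0.213), np.float64(0.002)), (226, np.float64(0.629), np.float64(0.185), np.float64(0.182)), (229, np.float64(0.628), np.float64(0.177), np.float64(0.188)), (232, np.float64(0.656), np.float64(0.188), np.float64(-0.001)), (235, np.float64(0.656), np.float64(0.18), np.float64(-0.002)), (238, np.float64(0.656), np.float64(0.171), np.float64(0.004))]
185 [(205, np.float64(0.601), np.float64(0.231), np.float64(0.212)), (208, np.float64(0.602), np.float64(0.225), np.float64(0.204)), (211, np.float64(0.608), np.float64(0.224), np.float64(0.156)), (214, np.float64(0.614), np.float64(0.224), np.float64(0.104)), (217, np.float64(0.621), np.float64(0.223), np.float64(0.05)), (22
[... 3147 characters left out ...]
 np.float64(0.508), np.float64(0.19), np.float64(0.188)), (226, np.float64(0.516), np.float64(0.202), np.float64(0.003)), (229, np.float64(0.516), np.float64(0.195), np.float64(-0.003)), (232, np.float64(0.516), np.float64(0.186), np.float64(0.001)), (235, np.float64(0.516), np.float64(0.177), np.float64(0.003)), (238, np.float64(0.517), np.float64(0.169), np.float64(-0.001))]
((580.899169921875, 388.3012390136719), (321.5748291015625, 300.5362854003906), 83.53784942626953) [[413.48962 245.4476 ]
 [712.11646 211.6232 ]
 [748.3087  531.1549 ]
 [449.6819  564.97925]]
0.21518954015523506
377 [0.56245283 0.18847492 0.1843759 ] [0.4795018  0.17317122 0.17527555] [0.63676973 0.20708412 0.19099388]
```

View pics/top0c.png

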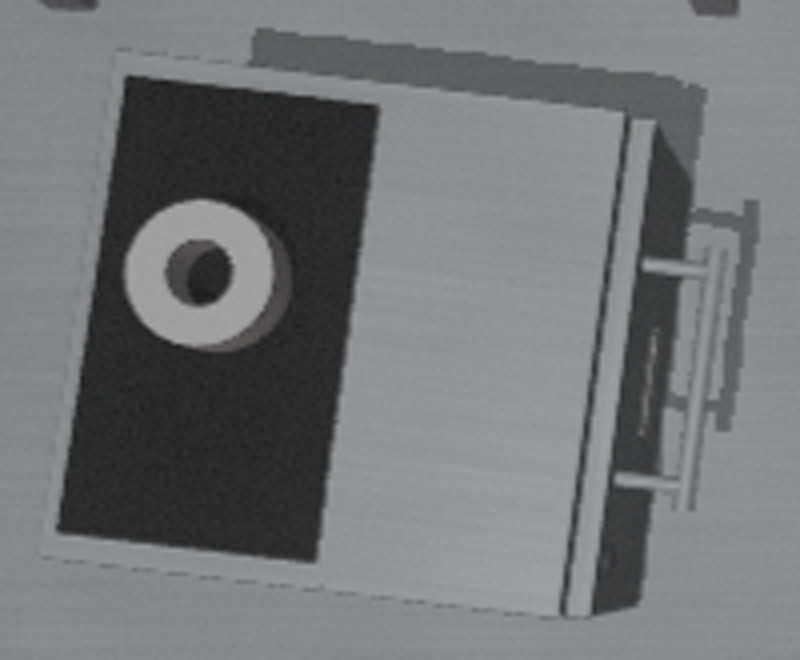

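```bash
cat >> h.py <<'E'
YAW=1.458
def plan(p,yaw=YAW,down=True):
    "shift and twist (in row units) from present pose to TCP p, tool z along +-cabinet x"
    s=telemetry.get_state(); M=R.from_rotvec(s['tool_rot']).as_matrix()
    d=M.T@(np.array(p)-s['position'])/0.04
    ex=np.array([np.cos(yaw),np.sin(yaw),0]); 
    a=np.degrees(np.arctan2(-(M.T@ex)[1],(M.T@ex)[2]))
    a=(a+90)%180-90
    print('t',s['time'],'pos',np.round(s['position'],4),'F',np.round(s['ft_force'],1),'grip',s['grip_width'],'shift',np.round(d,3),'twist/5',round(a/5,3)); return M
E
python3 - <<'E'
from h import *
P=np.load('P0.npy');v,u=np.mgrid[:420,:560]
m=(abs(P[...,2]-0.185)<.007)&(u<240)&(u>216)&(v>160)&(v<250)
q=P[m][:,:2]
# robust line y=a x+b
for _ in range(5):
    l=cv2.fitLine(q.astype(np.float32),cv2.DIST_HUBER,0,.001,.001).ravel(); n=np.array([-l[1],l[0]]); r=(q-l[2:])@n; 
    q=q[abs(r)<.008]
t=(q-l[2:])@l[:2]; c=l[2:]+l[:2]*(t.min()+t.max())/2
print('dir',l[:2],np.arctan2(l[1],l[0]),'ctr',c,'len',np.ptp(t),len(q))
M=plan([c[0],c[1],.163]); print(M)
E
```

```text
dir [ 0.9938017 -0.1111671] -0.11139736 ctr [0.55823413 0.18718799] len 0.1591397404100079 334
t 0.15 pos [ 0.1618 -0.6291  0.2217] F [-0.6  0.6  0. ] grip 1.0005913601924503 shift [  1.492  14.684 -17.291] twist/5 4.179
[[-4.41916872e-04  9.68445264e-01  2.49225954e-01]
 [ 1.40967582e-03  2.49226334e-01 -9.68444241e-01]
 [-9.99998909e-01 -7.66440482e-05 -1.47533119e-03]]
```

```bash
W='' ; python3 -m creep '[{"fingers":0.46,"x":-1.2,"y":1,"z":-0.5,"twist":0},{"fingers":0.46,"x":-1.2,"y":10,"z":-5,"twist":4.2},{"fingers":0.46,"x":-1.2,"y":10,"z":-5,"twist":4.2},{"fingers":0.46,"x":-1.2,"y":10,"z":-5,"twist":4.2},{"fingers":0.46,"x":-1.2,"y":10,"z":-5,"twist":4.2},{"fingers":0.46,"x":-1.2,"y":10,"z":-5,"twist":4.2},{"fingers":0.46,"x":-1.2,"y":10,"z":-5,"twist":4.2},{"fingers":0.46,"x":-1.2,"y":10,"z":-5,"twist":4.2},{"fingers":0.46,"x":-1.2,"y":10,"z":-5,"twist":4.2},{"fingers":0.46,"x":-1.2,"y":10,"z":-5,"twist":4.2},{"fingers":0.46,"x":-1.2,"y":10,"z":-5,"twist":4.2},{"fingers":0.46,"x":-1.2,"y":10,"z":-5,"twist":4.2},{"fingers":0.46,"x":-1.2,"y":10,"z":-5,"twist":4.2},{"fingers":0.46,"x":-1.2,"y":10,"z":-5,"twist":4.2},{"fingers":0.46,"x":-1.2,"y":10,"z":-5,"twist":4.2},{"fingers":0.46,"x":-1.2,"y":10,"z":-5,"twist":4.2}]' 10
python3 - <<'E'
from h import *
plan([.558,.187,.262],1.459)
E
```

```text
time: 1.48
position: [0.4978, -0.3382, 0.2703]
tool_rot: [1.295, 1.151, -1.297]
ft_force: [0.6, -0.8, -0.2]
grip_width: 0.458
t 1.4833 pos [ 0.4978 -0.3382  0.2703] F [ 0.6 -0.8 -0.2] grip 0.45776235983384883 shift [  0.198  -0.056 -13.216] twist/5 -0.075
```

```bash
python3 -m creep '[{"fingers":0.46,"x":0.1,"y":-0.05,"z":-13.2,"twist":-0.07},{"fingers":0.46,"x":0.1,"y":-0.05,"z":-13.2,"twist":-0.07},{"fingers":0.46,"x":0.1,"y":-0.05,"z":-13.2,"twist":-0.07},{"fingers":0.46,"x":0.1,"y":-0.05,"z":-13.2,"twist":-0.07},{"fingers":0.46,"x":0.1,"y":-0.05,"z":-13.2,"twist":-0.07},{"fingers":0.46,"x":0.1,"y":-0.05,"z":-13.2,"twist":-0.07},{"fingers":0.46,"x":0.1,"y":-0.05,"z":-13.2,"twist":-0.07},{"fingers":0.46,"x":0.1,"y":-0.05,"z":-13.2,"twist":-0.07},{"fingers":0.46,"x":0.1,"y":-0.05,"z":-13.2,"twist":-0.07},{"fingers":0.46,"x":0.1,"y":-0.05,"z":-13.2,"twist":-0.07},{"fingers":0.46,"x":0.1,"y":-0.05,"z":-13.2,"twist":-0.07},{"fingers":0.46,"x":0.1,"y":-0.05,"z":-13.2,"twist":-0.07},{"fingers":0.46,"x":0.1,"y":-0.05,"z":-13.2,"twist":-0.07},{"fingers":0.46,"x":0.1,"y":-0.05,"z":-13.2,"twist":-0.07},{"fingers":0.46,"x":0.1,"y":-0.05,"z":-13.2,"twist":-0.07},{"fingers":0.46,"x":0.1,"y":-0.05,"z":-13.2,"twist":-0.07}]'
python3 - <<'E'
from h import *
plan([.558,.187,.165],1.459)
print(telemetry.get_state()['joint_positions'])
snap('wrist','wrist1')
E
```

```text
time: 2.82
position: [0.5584, 0.1862, 0.2662]
tool_rot: [1.289, 1.153, -1.292]
ft_force: [0.0, 0.4, -0.1]
grip_width: 0.461
t 2.8167 pos [0.5584 0.1862 0.2662] F [ 0.   0.4 -0.1] grip 0.4612173803769669 shift [ 2.53  -0.013 -0.023] twist/5 0.004
[ 0.22413311  0.23608859 -0.70018975  1.52301873  0.15393254  1.439217
 -2.16495564]
```

View pics/wrist1.png

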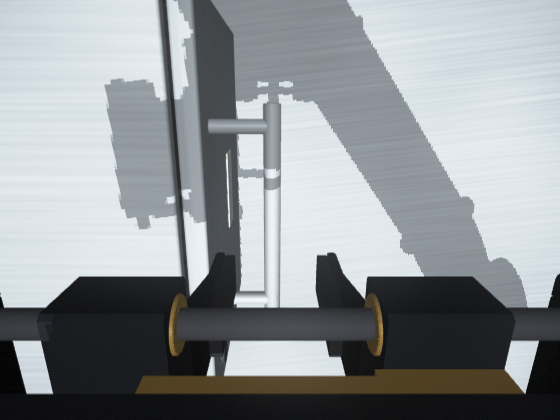

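Run:
```python
from h import *
im=load('wrist1')
for u,v in [(272,108),(272,150),(272,200),(272,250),(272,290),(240,126),(245,297)]: print(u,v,np.round(pt(im,u,v),4))
```

```text
272 108 [0.6336 0.1814 0.1856]
272 150 [0.6068 0.1845 0.1858]
272 200 [0.5721 0.1885 0.1848]
272 250 [0.6411 0.1785 0.4281]
272 290 [0.5017 0.1965 0.1847]
240 126 [0.6245 0.2037 0.1839]
245 297 [0.4975 0.2178 0.1839]
```

```bash
python3 -m creep '[{"fingers":0.46,"x":0.8,"y":0,"z":-0.04,"twist":0},{"fingers":0.46,"x":1.6,"y":0,"z":-0.04,"twist":0},{"fingers":0.46,"x":2.2,"y":0,"z":-0.04,"twist":0},{"fingers":0.46,"x":2.5,"y":0,"z":-0.04,"twist":0},{"fingers":0.46,"x":2.5,"y":0,"z":-0.04,"twist":0},{"fingers":0.0,"x":2.5,"y":0,"z":-0.04,"twist":0},{"fingers":0.0,"x":2.5,"y":0,"z":-0.04,"twist":0},{"fingers":0.0,"x":2.5,"y":0,"z":-0.04,"twist":0},{"fingers":0.0,"x":2.5,"y":0,"z":-0.04,"twist":0},{"fingers":0.0,"x":2.5,"y":0,"z":-0.04,"twist":0},{"fingers":0.0,"x":2.5,"y":0,"z":-0.04,"twist":0},{"fingers":0.0,"x":2.5,"y":0,"z":-0.04,"twist":0}]' 25
python3 - <<'E'
from h import *
s=telemetry.get_state();p=s['position']; e=np.array([np.cos(1.459),np.sin(1.459),0])
plan(p-0.2*e,1.459)
E
```

```text
time: 3.87
position: [0.5586, 0.1891, 0.1675]
tool_rot: [1.289, 1.153, -1.289]
ft_force: [-1.3, -3.2, 5.5]
grip_width: 0.131
t 3.8667 pos [0.5586 0.1891 0.1675] F [-1.3 -3.2  5.5] grip 0.1305741909254829 shift [ 0.008 -0.012  5.   ] twist/5 0.027
```

```bash
python3 -m creep '[{"fingers":0.0,"x":0,"y":0,"z":0.05,"twist":0},{"fingers":0.0,"x":0,"y":0,"z":0.15,"twist":0},{"fingers":0.0,"x":0,"y":0,"z":0.3,"twist":0},{"fingers":0.0,"x":0,"y":0,"z":0.5,"twist":0},{"fingers":0.0,"x":0,"y":0,"z":0.75,"twist":0},{"fingers":0.0,"x":0,"y":0,"z":1.0,"twist":0},{"fingers":0.0,"x":0,"y":0,"z":1.25,"twist":0},{"fingers":0.0,"x":0,"y":0,"z":1.5,"twist":0},{"fingers":0.0,"x":0,"y":0,"z":1.75,"twist":0},{"fingers":0.0,"x":0,"y":0,"z":2.0,"twist":0},{"fingers":0.0,"x":0,"y":0,"z":2.25,"twist":0},{"fingers":0.0,"x":0,"y":0,"z":2.5,"twist":0},{"fingers":0.0,"x":0,"y":0,"z":2.75,"twist":0},{"fingers":0.0,"x":0,"y":0,"z":3.0,"twist":0},{"fingers":0.0,"x":0,"y":0,"z":3.2,"twist":0},{"fingers":0.0,"x":0,"y":0,"z":3.4,"twist":0},{"fingers":0.0,"x":0,"y":0,"z":3.5,"twist":0}]'
python3 - <<'E'
from h import *
e=np.array([np.cos(1.459),np.sin(1.459),0])
plan(np.array([.5586,.1891,.1675])-0.2*e,1.459)
E
```

```text
time: 5.28
position: [0.5427, 0.0497, 0.1675]
tool_rot: [1.289, 1.155, -1.29]
ft_force: [-0.7, 2.6, 7.6]
grip_width: 0.122
t 5.2833 pos [0.5427 0.0497 0.1675] F [-0.7  2.6  7.6] grip 0.12180116463065525 shift [0.    0.002 1.493] twist/5 0.023
```

```bash
python3 -m creep '[{"fingers":0.0,"x":0,"y":0,"z":0.1,"twist":0},{"fingers":0.0,"x":0,"y":0,"z":0.25,"twist":0},{"fingers":0.0,"x":0,"y":0,"z":0.45,"twist":0},{"fingers":0.0,"x":0,"y":0,"z":0.65,"twist":0},{"fingers":0.0,"x":0,"y":0,"z":0.85,"twist":0},{"fingers":0.0,"x":0,"y":0,"z":1.05,"twist":0},{"fingers":0.0,"x":0,"y":0,"z":1.2,"twist":0},{"fingers":0.0,"x":0,"y":0,"z":1.3,"twist":0},{"fingers":0.0,"x":0,"y":0,"z":1.38,"twist":0},{"fingers":0.0,"x":0,"y":0,"z":1.45,"twist":0},{"fingers":0.0,"x":0,"y":0,"z":1.5,"twist":0},{"fingers":0.0,"x":0,"y":0,"z":1.52,"twist":0},{"fingers":0.0,"x":0,"y":0,"z":1.52,"twist":0},{"fingers":0.0,"x":0,"y":0,"z":1.52,"twist":0},{"fingers":0.0,"x":0,"y":0,"z":1.52,"twist":0}]'
python3 - <<'E'
from h import *
e=np.array([np.cos(1.459),np.sin(1.459),0])
plan(np.array([.5586,.1891,.1675])-0.2*e,1.459)
snap('top','top1');crop('top1',100,300,110,275,4,'top1c')
E
```

```text
time: 6.53
position: [0.536, -0.0097, 0.1675]
tool_rot: [1.289, 1.156, -1.289]
ft_force: [-0.7, 2.1, 7.9]
grip_width: 0.129
t 6.5333 pos [ 0.536  -0.0097  0.1675] F [-0.7  2.1  7.9] grip 0.12898481108730248 shift [-0.     0.006 -0.002] twist/5 0.033
```

View pics/top1c.png

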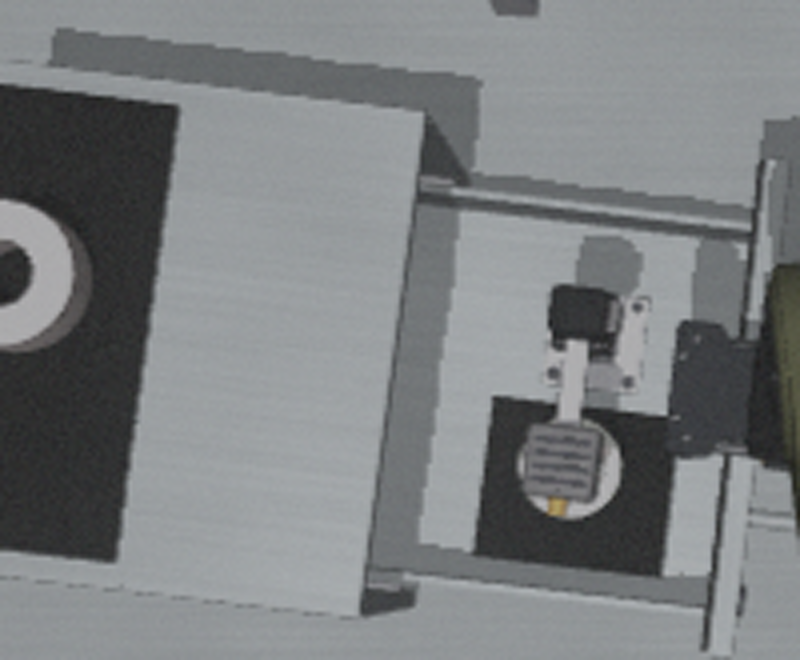

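```bash
python3 -m creep '[{"fingers":0.44,"x":0,"y":0,"z":0,"twist":0},{"fingers":0.44,"x":0,"y":0,"z":0,"twist":0},{"fingers":0.44,"x":0,"y":0,"z":0,"twist":0},{"fingers":0.44,"x":0,"y":0,"z":0,"twist":0},{"fingers":0.44,"x":0,"y":0,"z":0,"twist":0},{"fingers":0.44,"x":-0.8,"y":0,"z":0,"twist":0},{"fingers":0.44,"x":-1.6,"y":0,"z":0,"twist":0},{"fingers":0.44,"x":-2.5,"y":0,"z":0,"twist":0},{"fingers":0.44,"x":-2.5,"y":0,"z":0,"twist":0},{"fingers":0.44,"x":-2.5,"y":0,"z":0,"twist":0}]'
python3 - <<'E'
from h import *
im=snap('top','top2');crop('top2',200,300,140,260,6,'top2c')
z=im['z_map']; H,W=z.shape
K=im['K'];v,u=np.mgrid[:H,:W]
c=np.stack([(u-K[0,2])/K[0,0]*z,-(v-K[1,2])/K[1,1]*z,-z],-1)
P=c@att(im['attitude']).T+im['xyz']
m=(abs(P[...,2]-.196)<.006)&(u<262)&(u>225)&(v>170)&(v<210)
q=P[m]; print('grip',len(q),q.mean(0),q.min(0),q.max(0),q[:,2].mean())
ex=np.array([np.cos(1.459),np.sin(1.459),0]);ey=np.array([-ex[1],ex[0],0])
print('x',(q@ex).min(),(q@ex).max(),'y',(q@ey).min(),(q@ey).max())
ctr=ex*((q@ex).min()+(q@ex).max())/2+ey*((q@ey).min()+(q@ey).max())/2;print(ctr)
h=np.array([.536,-.0097,0]); g=h+ (.042+.015+.100)*ex-.045*ey; print('from handle',g)
plan([g[0],g[1],.26],1.459)
E
```

```text
time: 7.42
position: [0.5375, -0.0094, 0.2686]
tool_rot: [1.29, 1.152, -1.286]
ft_force: [-0.7, -0.6, -0.2]
grip_width: 0.439
grip 183 [0.59760432 0.13926519 0.19536831] [0.5820829  0.11703421 0.1900247 ] [0.61349581 0.15761326 0.20093134] 0.19536831006309568
x 0.18290924343679216 0.22345740835155492 y -0.593397068177841 -0.563835549217126
[0.59767204 0.1373624  0.        ]
from handle [0.59823456 0.14129953 0.        ]
t 7.4667 pos [ 0.5364 -0.0096  0.2667] F [-0.6  0.5 -0.1] grip 0.43853596090376634 shift [ 0.165  1.127 -3.918] twist/5 0.036
```

View pics/top2c.png

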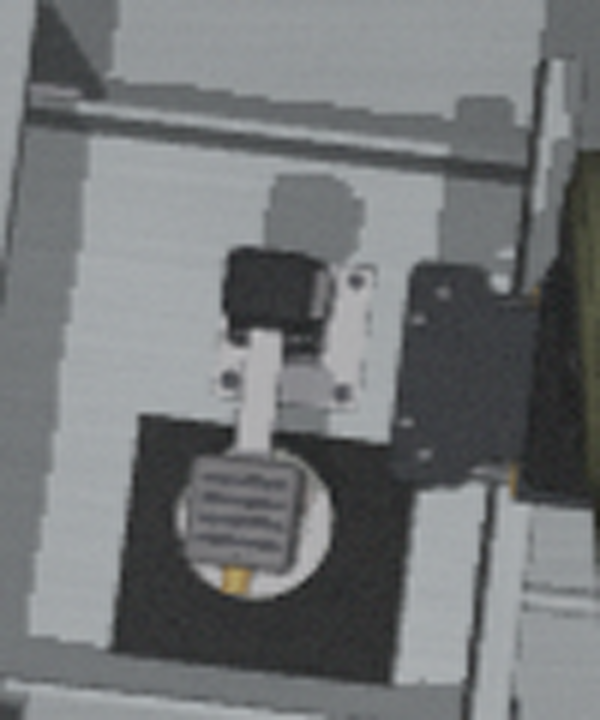

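```bash
python3 -m creep '[{"fingers":0.75,"x":0,"y":0.2,"z":-0.7,"twist":0},{"fingers":0.75,"x":0,"y":0.45,"z":-1.5,"twist":0},{"fingers":0.75,"x":0,"y":0.7,"z":-2.3,"twist":0},{"fingers":0.75,"x":0,"y":0.95,"z":-3.1,"twist":0},{"fingers":0.75,"x":0,"y":1.13,"z":-3.92,"twist":0},{"fingers":0.75,"x":0,"y":1.13,"z":-3.92,"twist":0},{"fingers":0.75,"x":0,"y":1.13,"z":-3.92,"twist":0}]'
python3 - <<'E'
from h import *
im=snap('wrist','wrist2')
plan([.598,.141,.162],1.459)
E
```

```text
time: 8.05
position: [0.5969, 0.1442, 0.264]
tool_rot: [1.283, 1.162, -1.288]
ft_force: [0.7, -1.0, -0.4]
grip_width: 0.744
t 8.1 pos [0.5973 0.1418 0.2643] F [-0.3 -1.1  0.6] grip 0.7449756065387353 shift [2.558 0.029 0.014] twist/5 0.058
```

View pics/wrist2.png

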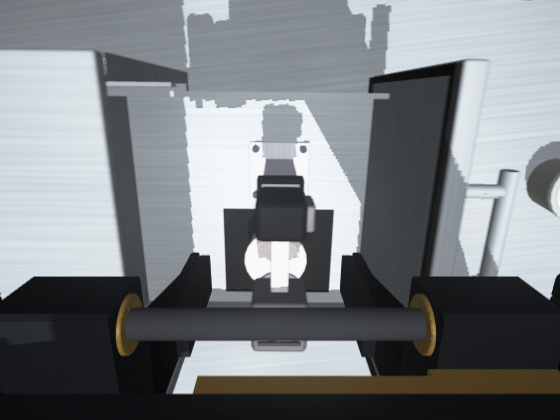

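Run:
```python
from h import *
im=load('wrist2')
ex=np.array([np.cos(1.459),np.sin(1.459),0]);ey=np.array([-ex[1],ex[0],0])
H,W=420,560
q=np.array([pt(im,u,v) for u in range(240,325) for v in range(170,260) if im['z_map'][v,u]>0])
q=q[abs(q[:,2]-.196)<.004]; print(len(q))
f=lambda a:(np.percentile(a,1),np.percentile(a,99))
print('grip top x',f(q@ex),'y',f(q@ey)); p=telemetry.get_state()['position'];print('tcp',p@ex,p@ey)
```

```text
1988
grip top x (np.float64(0.19157683712296936), np.float64(0.22528017993501756)) y (np.float64(-0.5920563966260965), np.float64(-0.5645242485010609))
tcp 0.2075204662899348 -0.5777369730796643
```

```bash
python3 -m creep '[{"fingers":0.75,"x":0.6,"y":0,"z":0,"twist":0},{"fingers":0.75,"x":1.2,"y":0,"z":0,"twist":0},{"fingers":0.75,"x":1.8,"y":0,"z":0,"twist":0},{"fingers":0.75,"x":2.3,"y":0,"z":0,"twist":0},{"fingers":0.75,"x":2.55,"y":0,"z":0,"twist":0},{"fingers":0.75,"x":2.55,"y":0,"z":0,"twist":0},{"fingers":0.0,"x":2.55,"y":0,"z":0,"twist":0},{"fingers":0.0,"x":2.55,"y":0,"z":0,"twist":0},{"fingers":0.0,"x":2.55,"y":0,"z":0,"twist":0},{"fingers":0.0,"x":2.55,"y":0,"z":0,"twist":0},{"fingers":0.0,"x":2.55,"y":0,"z":0,"twist":0},{"fingers":0.0,"x":2.55,"y":0,"z":0,"twist":0},{"fingers":0.0,"x":2.55,"y":0,"z":0,"twist":0},{"fingers":0.0,"x":2.55,"y":0,"z":0,"twist":0}]' 40
python3 - <<'E'
from h import *
snap('wrist','wrist3')
plan([.598,.141,.252],1.459)
E
```

```text
time: 9.27
position: [0.5992, 0.1421, 0.1657]
tool_rot: [1.291, 1.155, -1.286]
ft_force: [1.7, 0.8, 5.1]
grip_width: 0.412
t 9.3167 pos [0.5992 0.1421 0.1657] F [1.6 1.5 5.6] grip 0.41247115253700056 shift [-2.158 -0.022  0.029] twist/5 0.036
```

View pics/wrist3.png

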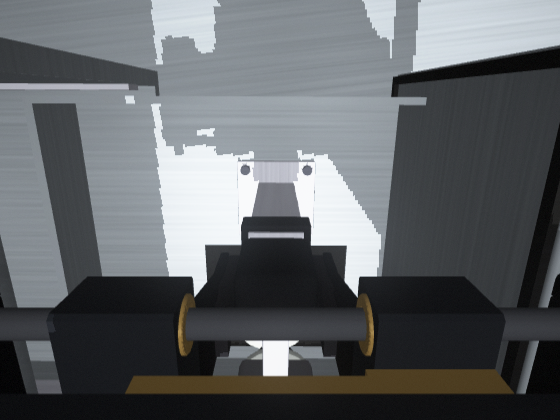

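```bash
python3 -m creep '[{"fingers":0.0,"x":-0.05,"y":0,"z":0,"twist":0},{"fingers":0.0,"x":-0.15,"y":0,"z":0,"twist":0},{"fingers":0.0,"x":-0.3,"y":0,"z":0,"twist":0},{"fingers":0.0,"x":-0.45,"y":0,"z":0,"twist":0},{"fingers":0.0,"x":-0.6,"y":0,"z":0,"twist":0},{"fingers":0.0,"x":-0.8,"y":0,"z":0,"twist":0},{"fingers":0.0,"x":-1.0,"y":0,"z":0,"twist":0},{"fingers":0.0,"x":-1.2,"y":0,"z":0,"twist":0},{"fingers":0.0,"x":-1.4,"y":0,"z":0,"twist":0},{"fingers":0.0,"x":-1.6,"y":0,"z":0,"twist":0},{"fingers":0.0,"x":-1.75,"y":0,"z":0,"twist":0},{"fingers":0.0,"x":-1.9,"y":0,"z":0,"twist":0},{"fingers":0.0,"x":-2.0,"y":0,"z":0,"twist":0},{"fingers":0.0,"x":-2.1,"y":0,"z":0,"twist":0},{"fingers":0.0,"x":-2.1,"y":0,"z":0,"twist":0}]' 40
python3 - <<'E'
from h import *
plan([.5992,.1421,.2557],1.459)
E
```

```text
time: 10.57
position: [0.5991, 0.1415, 0.248]
tool_rot: [1.29, 1.155, -1.288]
ft_force: [4.2, 0.5, -3.1]
grip_width: 0.404
t 10.5667 pos [0.5991 0.1415 0.248 ] F [ 4.2  0.5 -3.1] grip 0.4042175675258844 shift [-0.193  0.002 -0.016] twist/5 0.033
```

```bash
python3 -m creep '[{"fingers":0.0,"x":-0.05,"y":0,"z":0,"twist":0},{"fingers":0.0,"x":-0.1,"y":0,"z":0,"twist":0},{"fingers":0.0,"x":-0.15,"y":0,"z":0,"twist":0},{"fingers":0.0,"x":-0.2,"y":0,"z":0,"twist":0},{"fingers":0.0,"x":-0.22,"y":0,"z":0,"twist":0},{"fingers":0.0,"x":-0.22,"y":0,"z":0,"twist":0},{"fingers":0.0,"x":-0.22,"y":0,"z":0,"twist":0},{"fingers":0.0,"x":-0.22,"y":0,"z":0,"twist":0}]' 40
python3 - <<'E'
from h import *
plan([.5992,.1421,.2557],1.459)
im=snap('scene','scene4');snap('top','top4');crop('top4',200,300,120,240,5,'top4c');crop('scene4',260,440,60,220,4,'scene4c')
E
```

```text
time: 11.23
position: [0.5991, 0.1415, 0.2558]
tool_rot: [1.29, 1.156, -1.288]
ft_force: [6.0, 1.0, -6.2]
grip_width: 0.41
t 11.2333 pos [0.5991 0.1415 0.2558] F [ 6.   1.  -6.2] grip 0.4099142839451104 shift [ 0.002  0.002 -0.016] twist/5 0.034
```

View pics/top4c.png

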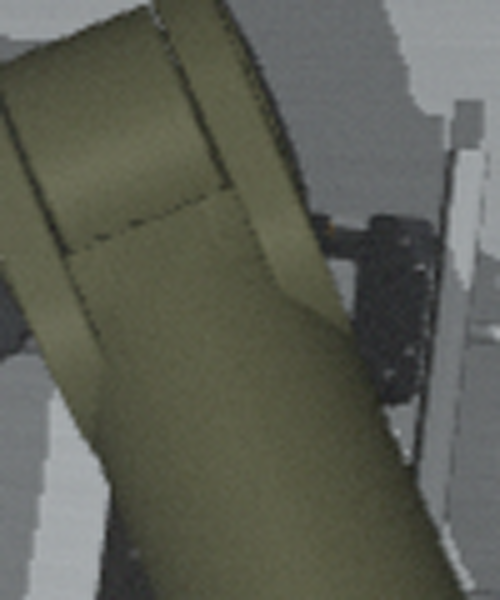

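View pics/scene4c.png

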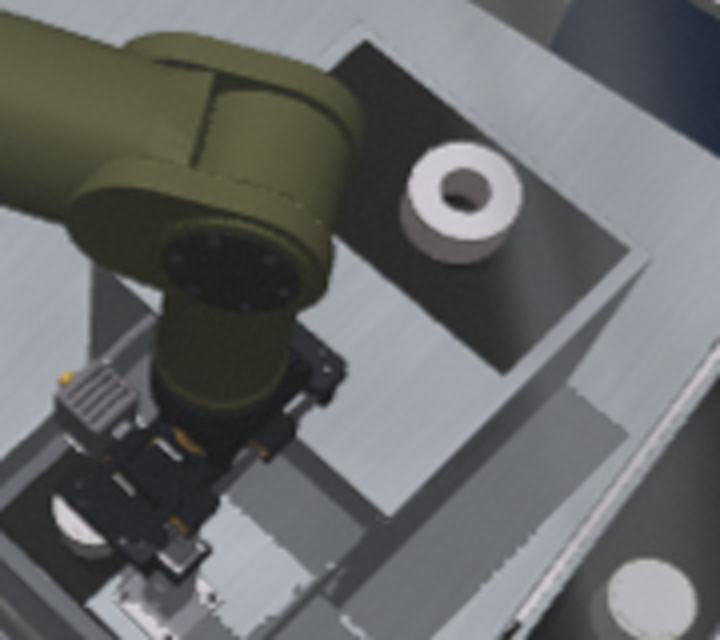

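Run:
```python
from h import *
im=load('scene4')
for u,v in [(283,158),(285,160),(281,160),(284,157),(287,158)]: print(u,v,np.round(pt(im,u,v),4))
print('tub',np.round(pt(im,278,191),4),np.round(pt(im,282,195),4))
```

```text
283 158 [0.5062 0.1516 0.2739]
285 160 [0.5149 0.1493 0.2766]
281 160 [0.5068 0.1418 0.278 ]
284 157 [0.5069 0.1551 0.2755]
287 158 [0.5156 0.1573 0.2769]
tub [0.5082 0.1297 0.068 ] [0.5272 0.1266 0.0695]
```

```bash
python3 -m creep '[{"fingers":0.0,"x":-0.04,"y":0,"z":0,"twist":0},{"fingers":0.0,"x":-0.08,"y":0,"z":0,"twist":0},{"fingers":0.0,"x":-0.08,"y":0,"z":0,"twist":0},{"fingers":0.0,"x":-0.08,"y":0,"z":0,"twist":0}]' 40
```

```text
time: 11.67
position: [0.5989, 0.1411, 0.2558]
tool_rot: [1.289, 1.157, -1.29]
ft_force: [9.6, 2.0, -17.4]
grip_width: 0.413
```

```bash
python3 -m creep '[{"fingers":0.0,"x":0,"y":0,"z":0,"twist":0},{"fingers":0.0,"x":0,"y":0,"z":0,"twist":0},{"fingers":0.0,"x":0,"y":0,"z":0,"twist":0},{"fingers":0.0,"x":0,"y":0,"z":0,"twist":0},{"fingers":0.0,"x":0,"y":0,"z":0,"twist":0},{"fingers":0.0,"x":0,"y":0,"z":0,"twist":0}]' 40
python3 - <<'E'
from h import *
im=snap('scene','scene5')
print(np.round(pt(im,285,160),4),np.round(pt(im,287,158),4)); crop('scene5',200,440,60,260,3,'scene5c')
E
```

```text
time: 12.17
position: [0.5989, 0.1412, 0.2558]
tool_rot: [1.289, 1.158, -1.29]
ft_force: [10.7, 3.4, -17.5]
grip_width: 0.411
[0.5148 0.1495 0.2759] [0.5164 0.1561 0.28  ]
```

View pics/scene5c.png

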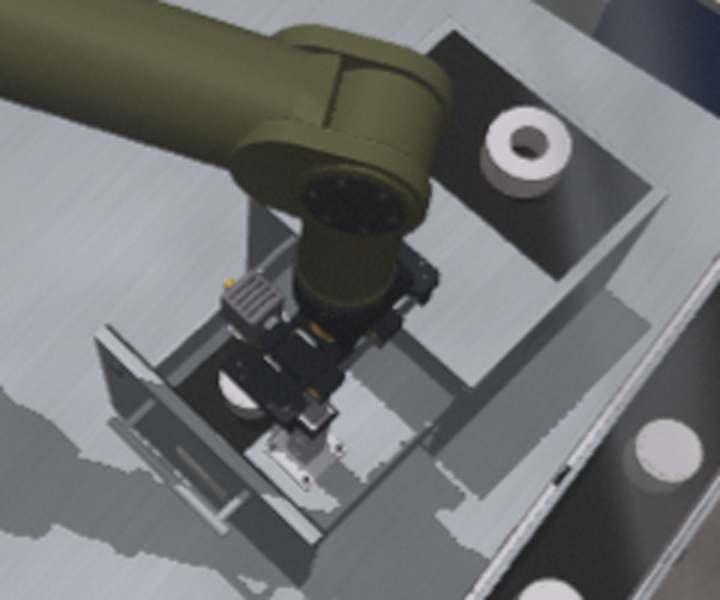

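The drawer is open, the camera is up at crop pixel (255,300), and the tub stands below it at (245,390). The force and position readings are steady, so I'm handing the job in.

```bash
python3 -c "
from h import *
print(workorder.close_job()); s=telemetry.get_state(); print(s['time'],s['position'],s['ft_force'],s['grip_width'])"
```

```text
the job is handed in; nothing more can be done
None
the job is handed in; nothing more can be done
```

I pulled the drawer open by its bar handle, squeezed the button in and drew the mast up to its top stop. I handed the job in at about 12 s, still gripping at 40 N; no verdict was reported.

The last checks, just before handing in:
- **Drawer:** the handle travelled 200 mm, and the pictures show the drawer fully out.
- **Button:** the jaws sat 35.8 mm apart on the 36 mm grip, so the button was flush.
- **Mast:** the tool rose 90 mm and stopped there. Commanding it 3 mm further only raised the downward force from 6 N to 17 N, so it was against the hard stop. The camera's top read 276 to 280 mm, where 278 mm is expected.
- **Tub:** it was upright under the camera in the picture, but partly hidden by the gripper. I did not measure its distance from the lens.
- **Other items:** I did not measure whether they had moved. Nothing was touched as far as the pictures show.

No check failed. There was one small disagreement: the two cameras placed the handle bar 2 to 3 mm apart, which was within the finger clearance.

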